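# Set the clamp air to half, index the depth stop to its third click and hold

### The job

The bench's clamp air is nearly shut off: first swing the red lever of the air valve to half open (45 degrees, at the yellow mark) and let go of it. Then turn the black knob of the rotary depth stop clockwise, counting the clicks, to its third stop and no further, and finish while still gripping the knob there. Leave everything else on the bench where it lies.

Things in the scene. Friction and masses are not known exactly. Their poses are not given: they have to be found in the camera images.
- valve_unit: Fixed air valve: dark steel plate 130 x 110 x 10 mm with a copper pipe along its y, a brass ball valve in the middle and a round gauge (42 mm wide, top 85 mm up) at y = +52 mm. Origin: centre of the plate's underside, z up, under the vertical valve stem. A white dial under the lever (radius 46 mm, 62 mm up) has a red mark at shut, yellow at half, green at full.
- valve (a joint): Lever angle in rad, growing anticlockwise from above: 0 shut (lever along the unit's -x, across the pipe), 0.785 half open, 1.571 fully open (along the unit's -y, along the pipe); hard stops at both ends. Starts at 0 to 0.25. Evenly stiff (0.25 N m, about 3.6 N at lever_grip); stays where it is left.
- lever_grip (a point): Middle of the part of the red lever to grip, 70 mm from the stem's axis and 81 mm above the bench. The lever is an upright flat bar 12 mm thick, 22 mm high (70 to 92 mm above the bench), ending 95 mm from the axis; it swings level.
- stop_base: Fixed green base of the rotary depth stop, 130 x 130 x 28 mm. Origin: centre of its underside, z up, on the turret's vertical axis. A spring plunger in a block (top 52 mm up) stands at its +x edge. Five marks on it show the stops, the third is yellow: the red line on the turret's disc and the white line on the knob, both on the knob's -x side, point at a mark when in that stop.
- turret (a joint): Turn of turret and knob in rad, clockwise from above positive; at 0 the knob's x axis is the base's x axis. Parked at 0 to 0.24, where it turns freely (0.02 N m). Teeth then pass the plunger at 0.45, 0.80, 1.15, 1.50, 1.85: climbing each takes 0.10 to 0.3 N m, then it snaps into the next stop: first 0.625, second 0.975, third 1.325, fourth 1.675, fifth 2.025; end 2.1. Stays in a stop when let go.
- knob: Black bar knob on top of the turret, on the turret's axis. Grip bar 44 mm long (knob's x), 14 mm thick (knob's y), its upright sides from 68 to 103 mm above the bench; a round flange of radius 19 mm below it, 62 to 68 mm above the bench. Origin: on the axis, 62 mm above the bench.
- knob_grip (a point): Point on the knob's axis, at the height to grip its bar: 88 mm above the bench.
- glue: Bystander: black bottle with red cap, radius 28 mm, 150 mm tall, loose. Origin under its centre.
- tub: Bystander: open white plastic tub, radius 50 mm, 75 mm tall, loose. Origin under its centre.
- discs: Bystander: stack of reddish sanding discs, radius 50 mm, 14 mm high, loose. Origin under its centre.
- wrench: Bystander: steel wrench lying flat along its x, 130 mm long, 8 mm high, loose. Origin under its middle.
- offcut: Bystander: light wood offcut 130 x 45 x 22 mm, loose. Origin under its centre.
- can: Bystander: yellow can with a white label, radius 33 mm, 100 mm tall, loose. Origin under its centre.
- driver: Bystander: screwdriver with a blue handle lying along its x, 190 mm long, 26 mm high, loose. Origin under its middle.
Things that resemble listed ones, but are neither listed nor needed, are in the scene too. There is more than one size of the valve_unit; the one meant has the size given above.

How it is judged:
On the way, in this order (a step that is already met when the one before it is completed fails the run):
1. the valve lever is at half open (value of joint valve between 0.645 and 0.925 rad and velocity of joint valve between -0.1 and 0.1 rad/s), for 0.2 s.
2. the turret is in its third stop with the knob gripped (value of joint turret between 1.225 and 1.425 rad and velocity of joint turret between -0.1 and 0.1 rad/s and contact force between the fingers and knob above 3 N), for 0.3 s.
At the end, for the whole second after the job is handed in: The valve lever stands within 8 degrees of half open (45 degrees), the turret is in its third stop (within 0.1 rad of 1.325 rad) and still, and the fingers still grip the knob with more than 3 N (all of step 2 and value of joint valve between 0.645 and 0.925 rad); the arm keeps its last pose, push and grip.
It fails at once if the turret is turned past its third stop, over the fourth tooth (value of joint turret above 1.5 rad).
It fails at once if the turret is indexed before the valve is opened (value of joint turret above 0.5 rad and value of joint valve below 0.6 rad).
It fails at once if a bystander is pushed more than 30 mm out of its place (distance of any of glue, tub, discs, wrench, offcut, can, driver from where it was at the start of the episode above 0.03 m).
It also fails if it takes over 54 s, if anything falls off the work surface, if the arm or the gripper's body presses on something with over 40 N, if the wrist force passes 120 N, or if a joint passes its speed limit or range.

### The arm

A 6-joint arm with a two-finger parallel gripper is mounted at the origin on the work surface. World frame = base frame: x ahead of the robot, y to its left, z up, the work surface at z = 0. Lengths are in m, angles in rad, forces in N, time in s.
With the tool pointing down it reaches from about 0.3 to 0.875 m from the base axis. Payload 6.4 kg.
Tool frame: the origin (TCP) lies at the very end of the fingers, on their centre line; the grasp point (between the pads) lies 19 mm behind it; x points along the fingers, y is the direction in which the jaws open and shut, and the axes are right-handed (so a half turn about x gives the same grasp; the last joint's range is limited). The gripper opens to 85 mm and grips with 20 to 120 N. Pads are 22 mm wide; open, the fingers measure 114 mm over their backs; the gripper's body (76 mm by 85 mm) begins 54 mm behind the grasp point. The pads swing forward as they close: fully open they stand 13 mm farther back than shut.
Start: joints at [-1.4, 0.181, 1.607, -0, 1.354, -0.206], TCP at [0.212, -0.535, 0.209] pointing down, gripper open.
Joint ranges: [-2.99, 2.99], [-0.89, 2.07], [0.3, 2.58], [-1.14, 4.28], [0, 2.63], [-3.12, 3.12]. Speed limits (rad/s): [2.57, 2.57, 3.01, 3.14, 3.14, 3.14].

### API

Orientations are given as a unit quaternion [w, x, y, z].
In Python, from bench import status, optics, hand_in gives the robot as it stands. The module is installed in compiled form; this text tells all that it offers.
- The arm moves only by the shell command python3 -m jog 'ROWS'. ROWS is JSON, one flat list of numbers, 5 for each row, row after row: the shift along the tool's x, y, z in mm, then the turn about the tool's x in degrees, then the opening in per cent of the stroke, from 0 (shut) to 100 (fully open). In form: [tx, ty, tz, yaw, gripper, tx, ty, tz, yaw, gripper, ...]. A call has exactly 5 rows; each row is the pose to reach, as a shift and turn from the pose commanded when the call began, along the tool's axes at that moment; what a row does not reach only later rows make up. A row lasts 1/10 s, in which the tool goes at most 50 mm and 8.59 degrees, less where a joint would pass 70% of its speed; a pose out of reach is approached as far as the arm can. A call with a gripper value outside its range is refused whole. The fingers move at their own pace and stop on an object; the grip force is fixed at half the most. Time passes only in rows, so rows that repeat a pose let the fingers close, or fill a call up. It gives the time, the measured TCP pose, the force and the opening at its end, in the units of the state.
- status.get_obs(): the state, without advancing time (a new reading comes with each control period).
- optics.camera(name): name is "scene" or "top" or "wrist"; returns the picture (480x640x3 uint8, red, green, blue); there is no depth.
- optics.get_calibration(name): a dict with "vertical_fov" (degrees; the focal length in pixels is half the picture's height over the tangent of half this angle, whatever the lens; pixels are square), "cx", "cy" (the principal point, pixels), "extrinsics" (4x4, takes a point from camera to world coordinates). Camera axes: x right, y up, looking along -z (the intrinsics and any distortion apply to the point x, -y, -z); pixel columns grow to the right and rows downward; lengths in m; the calibration is good to about 2 mm. A picture is of the moment at which its call begins: read the wrist's pose just before it. get_calibration takes no time and is no camera call; for the wrist camera it gives the pose at the moment of the call.
- hand_in(): hands the job in, once; it reports no verdict.
The state is a dict: "time_s": time; "q": joint angles; "dq": joint speeds; "joint_efforts": joint torques, N m; "eef_pos": TCP position; "eef_rot": TCP orientation; "wrist_force": force on the tool from outside, world axes, zero at the start; "torque": the same for the moment, N m; "opening": opening from 0.0 (shut) to 1.0 (fully open).
Only numpy, scipy, OpenCV 4.12 (cv2) and the standard library are available. Lean on these libraries where they do the work, as an engineer would, in place of code of your own. Each camera call takes 0.05 s, during which the arm holds its last target. There are 200 camera calls.

## Working session

There is one attempt and no reset: what is moved stays moved. The work goes in short steps, Python scripts to look and compute and a shell command to move; the robot and the scene stay as the last step left them, time stands still between calls to the robot, and variables do not carry over. Pictures are saved under pics/ and viewed, on a budget of 10 in all, crops included, one or two more only if the job needs it, and the job is handed in when it is done.

```bash
mkdir -p pics
python3 - <<'E'
from bench import status, optics
import cv2
for n in ("top","scene"):
    cv2.imwrite(f"pics/{n}0.png",optics.camera(n)[:,:,::-1])
    print(n,optics.get_calibration(n))
print(optics.get_calibration("wrist"))
print(status.get_obs())
E
```

```text
top {'vertical_fov': 57.00313655261958, 'cx': 322.767781779149, 'cy': 236.2762472032568, 'extrinsics': array([[-0.01302377,  0.99832144, -0.05643298,  0.52342153],
       [-0.99988776, -0.01342067, -0.00665981, -0.01968514],
       [-0.007406  ,  0.05633991,  0.99838418,  1.12911288],
       [ 0.        ,  0.        ,  0.        ,  1.        ]])}
scene {'vertical_fov': 45.90724330693137, 'cx': 312.68436328589235, 'cy': 243.697696821466, 'extrinsics': array([[-2.68155419e-01, -7.78847391e-01,  5.67000364e-01,
         1.24576491e+00],
       [ 9.63375399e-01, -2.17229356e-01,  1.57223561e-01,
         1.65137800e-01],
       [ 7.15964090e-04,  5.88394551e-01,  8.08573645e-01,
         9.95161218e-01],
       [ 0.00000000e+00,  0.00000000e+00,  0.00000000e+00,
         1.00000000e+00]])}
{'vertical_fov': 71.63015741841214, 'cx': 320.79916496578625, 'cy': 236.170255636811, 'extrinsics': array([[ 0.36893068,  0.88896137,  0.27136292,  0.27997737],
       [-0.9294539 ,  0.35359925,  0.10527592, -0.50521426],
       [-0.0023675 , -0.29105884,  0.95670222,  0.37391357],
       [ 0.        ,  0.        ,  0.        ,  1.        ]])}
{'time_s': 0.1, 'q': array([-1.40028595e+00,  1.81479176e-01,  1.60792551e+00,  3.13584487e-06,
        1.35379658e+00, -2.06292990e-01]), 'dq': array([ 3.91056578e-04, -2.22463495e-03, -3.52246681e-03,  1.01651435e-04,
        6.55194846e-04,  2.08581958e-05]), 'joint_efforts': array([ 3.06254299e-05, -4.45877230e+01, -3.52241135e+01, -3.49676056e-04,
        4.09759203e-03, -1.38368745e-05]), 'eef_pos': array([ 0.21149868, -0.53410946,  0.20825882]), 'eef_rot': array([ 0.13186449,  0.69460549,  0.13300174, -0.69458297]), 'wrist_force': array([-0.68460934, -0.01861569,  0.0755368 ]), 'torque': array([ 0.03345887, -0.02553783,  0.02715447]), 'opening': 0.9997655009650529}
```

View pics/top0.png

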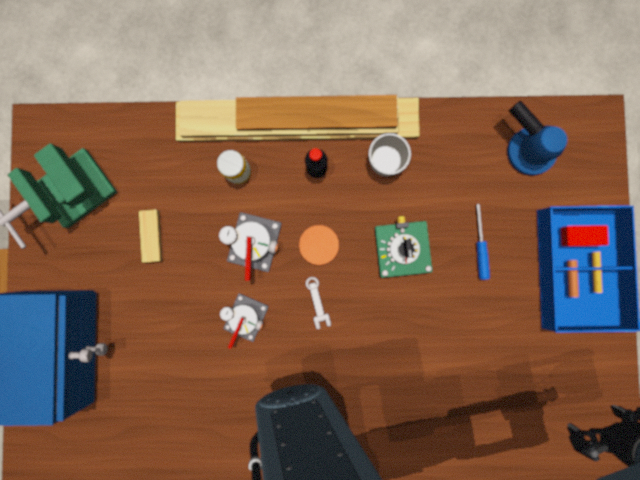

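View pics/scene0.png

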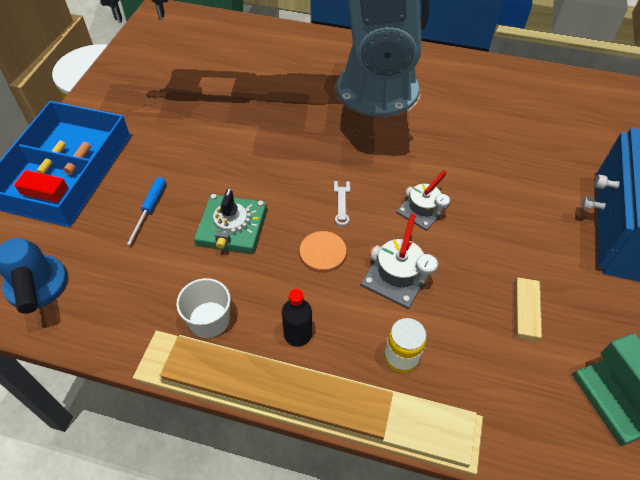

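The top view shows two valve units: a large one at about (252,241) and a small one at (243,318). The large plate, about 52 x 46 px, fits 130 x 110 mm at roughly 0.4 px/mm. The depth stop is at (404,248). I'll confirm with one enlarged crop.

```bash
cat > h.py <<'E'
import numpy as np, cv2
from bench import status, optics
from scipy.spatial.transform import Rotation as R
def cal(n):
    c=optics.get_calibration(n); return c, 240/np.tan(np.radians(c["vertical_fov"]/2))
def px2w(n,uv,z,c=None):
    c0,f=cal(n); E=(c or c0)["extrinsics"]
    out=[]
    for u,v in np.atleast_2d(uv):
        d=E[:3,:3]@[(u-c0["cx"])/f,-(v-c0["cy"])/f,-1]
        out.append(E[:3,3]+d*(z-E[2,3])/d[2])
    return np.array(out)
def w2px(n,P,c=None):
    c0,f=cal(n); E=(c or c0)["extrinsics"]
    p=(np.atleast_2d(P)-E[:3,3])@E[:3,:3]
    return np.c_[c0["cx"]-f*p[:,0]/p[:,2], c0["cy"]+f*p[:,1]/p[:,2]]
def tool():
    o=status.get_obs(); w,x,y,z=o["eef_rot"]; return o, R.from_quat([x,y,z,w]).as_matrix()
E
python3 - <<'E'
import cv2, numpy as np
im=cv2.imread("pics/top0.png")
a=cv2.resize(im[200:350,205:290],None,fx=4.7,fy=4.7,interpolation=cv2.INTER_CUBIC)[:600]
a=cv2.resize(im[205:281,210:290],(400,380),interpolation=cv2.INTER_CUBIC)
b=cv2.resize(im[210:286,365:445],(400,380),interpolation=cv2.INTER_CUBIC)
c=cv2.resize(im[285:355,210:290],(240,210),interpolation=cv2.INTER_CUBIC)
o=np.zeros((590,800,3),np.uint8); o[:380,:400]=a;o[:380,400:]=b;o[380:,:240]=c
cv2.imwrite("pics/crop.png",o)
E
```

```text
(no output)
```

View pics/crop.png

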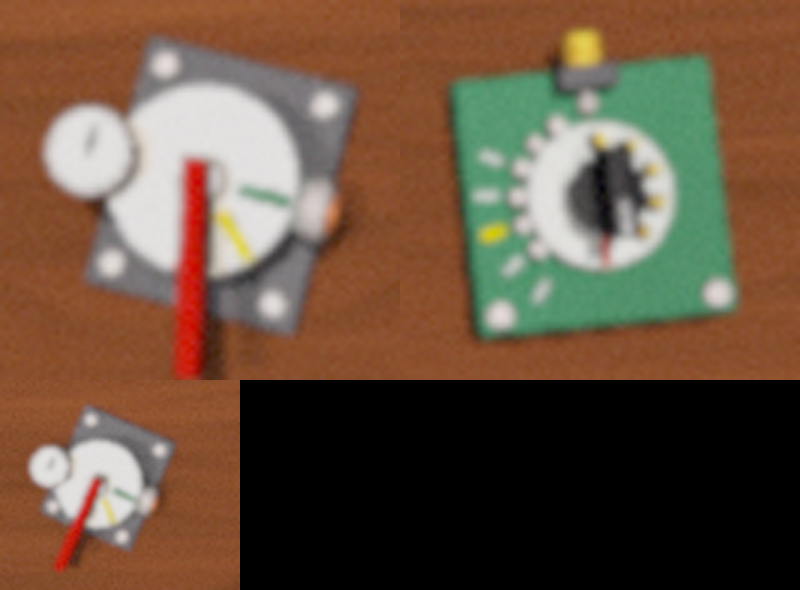

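The crop shows both units. The large unit's plate corners in the crop are (150,38), (357,92), (295,335) and (87,285). Its lever runs from (196,165) to (188,375). The stop base is at right, with the red line nearly straight down and the yellow third mark at (493,233). Next I'll compute poses and plate sizes.

Run:
```python
from h import *
np.set_printoptions(precision=4,suppress=True)
def s(crop,ox,oy,dx=0): return (np.array(crop,float)-[dx,0])/5+[ox,oy]
V=px2w("top",s([(150,38),(357,92),(295,335),(87,285)],210,205),.010)[:,:2]
B=px2w("top",s([(450,80),(710,57),(738,312),(478,340)],365,210,400),.028)[:,:2]
S=px2w("top",np.array([(90,408),(173,442),(129,549),(43,512)])/3.+[210,285-380/3],.008)[:,:2]
for n,P in(("V",V),("B",B),("S",S)):
    x=P[0]-P[3]+P[1]-P[2]; print(n,P.mean(0),"yaw",np.degrees(np.arctan2(x[1],x[0])),"sides",[np.linalg.norm(P[i]-P[i-1]) for i in range(4)])
L=px2w("top",s([(196,165),(188,375)],210,205),.092)[:,:2]
K=px2w("top",s([(604,268),(604,195)],365,210,400),.06)[:,:2]
print("lever",L,np.degrees(np.arctan2(*(L[1]-L[0])[::-1])))
print("redline",K,np.degrees(np.arctan2(*(K[0]-B.mean(0))[::-1])))
o,Rm=tool(); print(Rm)
```

```text
V [0.5734 0.1613] yaw -14.592034715724788 sides [np.float64(0.12930152037511794), np.float64(0.10924122528660372), np.float64(0.12695032327589942), np.float64(0.10856403752463498)]
B [ 0.5503 -0.2135] yaw 4.868964685570211 sides [np.float64(0.1299770988332932), np.float64(0.13024237386391221), np.float64(0.12747521615389848), np.float64(0.12964618482905405)]
S [0.3845 0.1831] yaw -23.80786622987928 sides [np.float64(0.094882925266843), np.float64(0.07565239256934798), np.float64(0.09599574743115483), np.float64(0.07863518714415259)]
lever [[0.5803 0.1604]
 [0.4819 0.1645]] 177.60970399781223
redline [[ 0.5152 -0.2119]
 [ 0.5504 -0.2127]] 177.41417600851204
[[-0.0003  0.3679 -0.9298]
 [ 0.0016 -0.9298 -0.3679]
 [-1.     -0.0016 -0.0003]]
```

The large unit measures 129 x 109 mm, so it is the one meant; the small one is 95 x 77 mm. The lever is at about 0.21 rad and the turret at about 0.13 rad. I'm moving toward the lever now.

```bash
cat >> h.py <<'E'
def go(x,y,z,jaw):
    """rows needed from here: tx,ty,tz mm, yaw deg (jaw = world angle of tool y)"""
    o,M=tool(); d=M.T@(np.array([x,y,z])-o["eef_pos"])*1000
    a=np.degrees(np.arctan2(M[1,1],M[0,1])); yaw=-((jaw-a+180)%360-180)
    print("t",round(o["time_s"],2),"pos",o["eef_pos"].round(4),"jaw",a.round(1),"q6",o["q"][5].round(2),"F",o["wrist_force"].round(1),"op",round(o["opening"],2),"-> rows",d.round(1),yaw.round(1))
E
python3 -m jog '[0,-35,-34,0,100, 0,-70,-68,0,100, 0,-105,-102,0,100, 0,-140,-136,0,100, 0,-175,-170,0,100]'
python3 -m jog '[0,-35,-34,0,100, 0,-70,-68,0,100, 0,-105,-102,0,100, 0,-140,-136,0,100, 0,-175,-170,0,100]'
python3 -m jog '[0,-35,-34,5,100, 0,-70,-68,10,100, 0,-105,-102,15,100, 0,-140,-136,20,100, 0,-170,-165,24,100]'
python3 -c "
from h import *
go(.5035,.1642,.2,-92.4)
import pickle
c=optics.get_calibration('wrist'); im=optics.camera('wrist'); pickle.dump(c,open('w1.pkl','wb'))
cv2.imwrite('pics/w1.png',im[:,:,::-1])
print(w2px('wrist',[[.573,.161,.092],[.5035,.1642,.092],[.5126,.1256,.092]],c))"
```

```text
time_s: 0.6
eef_pos: [0.3055, -0.3073, 0.2087]
eef_rot: [0.132, 0.695, 0.132, -0.695]
wrist_force: [0.9, 0.9, 0.7]
opening: 1.002
time_s: 1.1
eef_pos: [0.3992, -0.0821, 0.2091]
eef_rot: [0.132, 0.695, 0.132, -0.694]
wrist_force: [1.0, -0.0, -0.4]
opening: 1.0
time_s: 1.6
eef_pos: [0.49, 0.1373, 0.2088]
eef_rot: [0.016, -0.707, 0.016, 0.707]
wrist_force: [0.4, -0.6, 0.4]
opening: 1.002
t 1.6 pos [0.49   0.1373 0.2088] jaw -92.5 q6 1.65 F [ 0.4 -0.6  0.4] op 1.0 -> rows [  8.8 -27.5 -12.3] -0.1
[[289.30114843 123.93111305]
 [291.30153259 208.67418179]
 [335.53615574 196.37093403]]
```

View pics/w1.png

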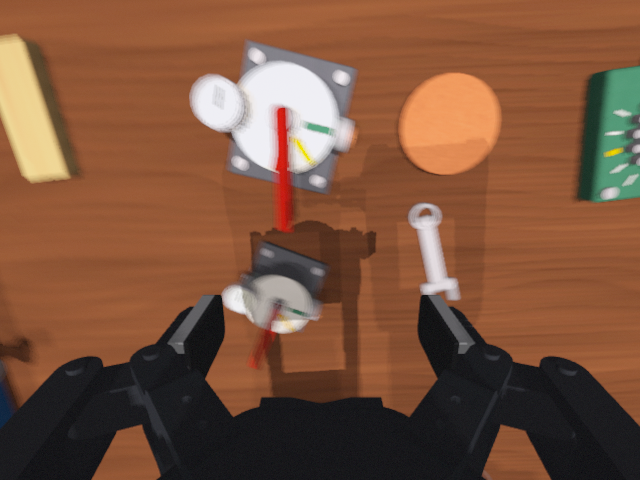

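The wrist view shows the large unit's lever running from (283,110) to (286,230), the small unit below it at (278,305), the discs at right and the wrench at (432,250). The arm may have still been moving when this was taken, so I'll centre, settle and measure numerically.

```bash
python3 -m jog '[0,-27,-12,0,100, 0,-27,-12,0,100, 0,-27,-12,0,100, 0,-27,-12,0,100, 0,-27,-12,0,100]' >/dev/null
cat >> h.py <<'E'
def lever():
    """red lever line at z=.092, from wrist and top"""
    for n,c,roi in (("wrist",optics.get_calibration("wrist"),None),("top",None,None)):
        im=optics.camera(n).astype(int); m=(im[...,0]>110)&(im[...,1]<60)&(im[...,2]<60)
        k,l,st,ce=cv2.connectedComponentsWithStats(m.astype(np.uint8))
        for i in range(1,k):
            if st[i,4]<60: continue
            v,u=np.nonzero(l==i); W=px2w(n,np.c_[u,v][::max(1,len(u)//300)],.092,c)[:,:2]
            mu=W.mean(0); d=np.linalg.svd(W-mu)[2][0]; t=(W-mu)@d
            print(n,"px",ce[i].round(),"n",st[i,4],"ends",(mu+d*t.min()).round(4),(mu+d*t.max()).round(4),"dir",np.degrees(np.arctan2(d[1],d[0])).round(1)%180)
E
python3 -c "
from h import *
lever(); go(.5035,.1642,.2,-92.4)"
```

```text
wrist px [314. 183.] n 1672 ends [0.5848 0.165 ] [0.4821 0.1689] dir 177.8
wrist px [292. 349.] n 492 ends [0.4063 0.1829] [0.3409 0.2109] dir 156.8
top px [315. 154.] n 129 ends [0.7761 0.0178] [ 0.7799 -0.0119] dir 97.4
top px [586. 236.] n 743 ends [ 0.5749 -0.5818] [ 0.5757 -0.6763] dir 90.5
top px [249. 253.] n 103 ends [0.5804 0.16  ] [0.5168 0.1637] dir 176.7
t 2.25 pos [0.5029 0.1603 0.2092] jaw -92.5 q6 1.7 F [ 0.9  0.3 -0.9] op 1.0 -> rows [ 9.2 -3.9 -0.4] -0.1
```

```bash
python3 -m jog '[30,-6,-2,0,60, 70,-6,-2,0,60, 110,-6,-2,0,60, 143,-6,-2,0,60, 143,-6,-2,0,60]' 
python3 -m jog '[0,0,0,0,40, 0,0,0,0,30, 0,0,0,0,20, 0,0,0,0,10, 0,0,0,0,5]'
python3 -m jog '[0,0,0,0,5, 0,0,0,0,5, 0,0,0,0,5, 0,0,0,0,5, 0,0,0,0,5]'
python3 -c "
from h import *
a=np.radians(210.4); go(.575+.07*np.cos(a),.163+.07*np.sin(a),.066,-59.6); lever()
cv2.imwrite('pics/w2.png',optics.camera('wrist')[:,:,::-1])"
```

```text
time_s: 2.75
eef_pos: [0.501, 0.1661, 0.0616]
eef_rot: [0.015, -0.704, 0.016, 0.71]
wrist_force: [-1.3, 0.5, -0.3]
opening: 0.6
time_s: 3.25
eef_pos: [0.5068, 0.167, 0.0683]
eef_rot: [-0.015, 0.708, -0.015, -0.706]
wrist_force: [-1.9, -1.5, 7.3]
opening: 0.091
time_s: 3.75
eef_pos: [0.5068, 0.167, 0.0683]
eef_rot: [-0.015, 0.708, -0.015, -0.706]
wrist_force: [-1.0, -1.7, 7.0]
opening: 0.095
t 3.75 pos [0.5068 0.167  0.0683] jaw -92.4 q6 1.71 F [-1.  -1.7  7. ] op 0.1 -> rows [ 2.3 39.  -9.4] -32.8
wrist px [322. 195.] n 4023 ends [0.5853 0.1645] [0.5208 0.1684] dir 176.6
top px [315. 154.] n 131 ends [0.7762 0.0178] [ 0.7796 -0.0121] dir 96.6
top px [586. 236.] n 741 ends [ 0.5747 -0.582 ] [ 0.5759 -0.6762] dir 90.7
```

View pics/w2.png

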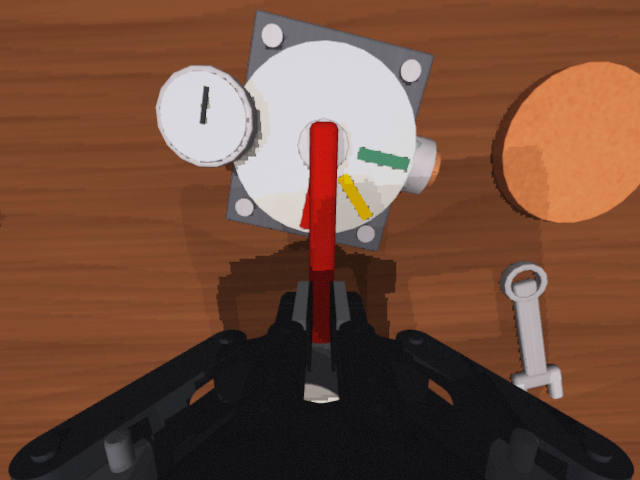

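The lever is between the pads, gripped at about (322,300). The yellow mark is at (357,198). Next I swing through the 33° arc, then hold.

```bash
python3 -m jog '[0,8.4,-0.5,-7,5, 0,16.7,-2,-14,5, 0,24.7,-4.6,-21,5, 0,32.4,-8.1,-28,5, 0,37.6,-11.1,-33,5]' 
python3 -m jog '[0,0,0,0,5, 0,0,0,0,5, 0,0,0,0,5, 0,0,0,0,5, 0,0,0,0,5]'
python3 -c "
from h import *
go(.575,.163,.066,-59.6); lever()
cv2.imwrite('pics/w3.png',optics.camera('wrist')[:,:,::-1])"
```

```text
time_s: 4.4
eef_pos: [0.5156, 0.1289, 0.0683]
eef_rot: [0.188, 0.682, 0.188, -0.681]
wrist_force: [-3.9, 0.7, 9.2]
opening: 0.089
time_s: 4.9
eef_pos: [0.516, 0.1282, 0.0683]
eef_rot: [0.187, 0.683, 0.186, -0.681]
wrist_force: [-3.2, -3.0, 8.7]
opening: 0.09
t 4.9 pos [0.516  0.1282 0.0683] jaw -59.4 q6 1.06 F [-3.2 -3.   8.7] op 0.09 -> rows [  2.4   0.1 -68.5] 0.2
wrist px [323. 191.] n 3690 ends [0.5841 0.1695] [0.5297 0.1377] dir 30.30000000000001
wrist px [280. 188.] n 516 ends [0.5616 0.1694] [0.5411 0.175 ] dir 164.8
top px [315. 154.] n 129 ends [0.7754 0.0178] [ 0.7804 -0.012 ] dir 99.6
top px [586. 236.] n 742 ends [ 0.5741 -0.5821] [ 0.5767 -0.6766] dir 91.6
top px [235. 334.] n 68 ends [0.3942 0.1783] [0.3348 0.2044] dir 156.3
```

View pics/w3.png

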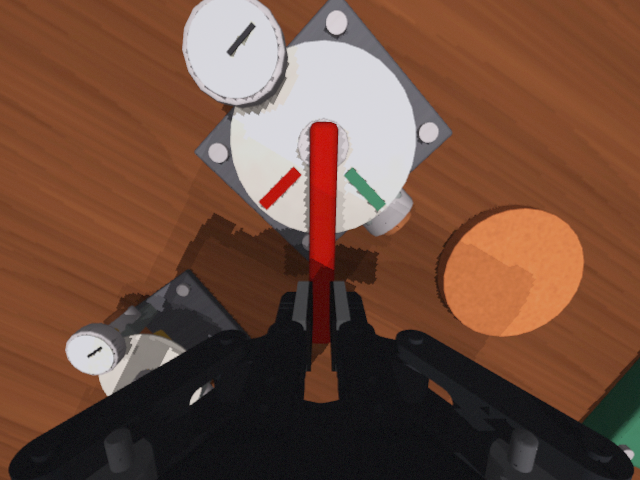

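The lever reads 45.5° from the red shut mark and hides the yellow mark. I'm releasing, lifting and heading to the knob.

```bash
python3 -m jog '[0,0,0,0,50, 0,0,0,0,50, 0,0,0,0,50, -40,0,0,0,50, -90,0,0,0,50]' 
python3 -m jog '[-40,0,0,0,50, -50,0,0,5,50, -50,0,0,10,50, -50,0,0,15,60, -50,0,0,20,60]'
python3 -c "
from h import *
go(.50,-.2125,.2,-92.6)
lever()"
```

```text
time_s: 5.55
eef_pos: [0.5122, 0.129, 0.1544]
eef_rot: [-0.186, -0.68, -0.187, 0.684]
wrist_force: [1.2, -0.1, 0.3]
opening: 0.497
time_s: 6.05
eef_pos: [0.5146, 0.1292, 0.2062]
eef_rot: [0.064, 0.704, 0.064, -0.704]
wrist_force: [0.7, 0.4, -0.2]
opening: 0.597
t 6.05 pos [0.5146 0.1292 0.2062] jaw -79.6 q6 1.41 F [ 0.7  0.4 -0.2] op 0.6 -> rows [  6.1 333.5  76. ] 13.0
wrist px [310. 187.] n 1537 ends [0.5846 0.1684] [0.4953 0.119 ] dir 29.0
wrist px [283. 174.] n 133 ends [0.5606 0.1672] [0.5397 0.173 ] dir 164.5
top px [315. 154.] n 132 ends [0.7781 0.0175] [ 0.7775 -0.0111] dir 88.9
top px [586. 236.] n 742 ends [ 0.575  -0.5821] [ 0.5756 -0.6763] dir 90.4
top px [232. 340.] n 62 ends [0.3648 0.1936] [0.3253 0.2081] dir 159.9
```

Released: the lever is at 44.5°. Now above the knob.

```bash
python3 -m jog '[0,48,11,3,60, 0,96,22,6,60, 0,144,33,9,60, 0,192,44,11,60, 0,240,55,13,60]' >/dev/null
python3 -c "
from h import *
go(.50,-.2125,.2,-92.6)"
```

```text
t 6.65 pos [ 0.5044 -0.1187  0.2062] jaw -92.3 q6 1.15 F [ 1.  -0.2  0.2] op 0.6 -> rows [ 6.2 93.9  0.6] 0.3
```

```bash
python3 -m jog '[0,40,0,0,60, 0,80,0,0,60, 0,94,0,0,60, 0,94,0,0,60, 0,94,0,0,60]' >/dev/null
python3 -c "
from h import *
go(.55,-.2125,.073,-92.6)
c=optics.get_calibration('wrist'); im=optics.camera('wrist')[:,:,::-1]; import pickle; pickle.dump(c,open('w4.pkl','wb'))
print(w2px('wrist',[[.55,-.2125,.103]],c)); cv2.imwrite('pics/w4.png',im)"
```

```text
t 7.15 pos [ 0.5007 -0.2099  0.2058] jaw -92.4 q6 1.0 F [ 0.7 -0.3  0.2] op 0.6 -> rows [132.8   0.7 -49.4] 0.2
[[324.09847981 166.58956257]]
```

View pics/w4.png

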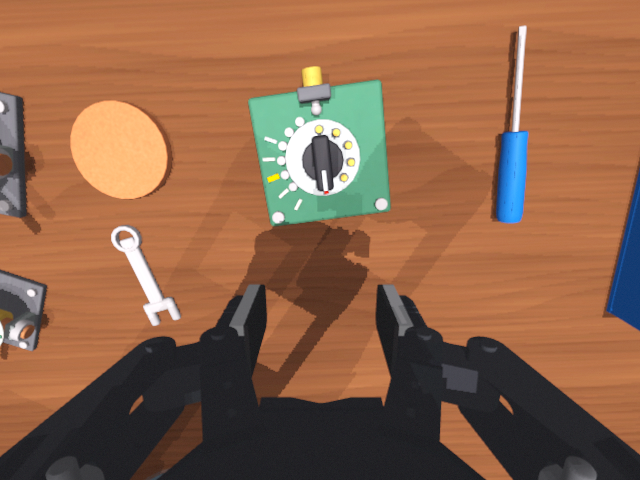

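The wrist view shows the knob bar from (321,137) to (324,190), the base corners at (249,99), (381,80), (390,206) and (271,226), and the driver and discs clear of the area.

```bash
python3 -c "
from h import *
import pickle; c=pickle.load(open('w4.pkl','rb'))
B=px2w('wrist',[(249,99),(381,80),(390,206),(271,226)],.028,c)[:,:2]
x=B[0]-B[3]+B[1]-B[2]; print(B.mean(0),np.degrees(np.arctan2(x[1],x[0])),[np.linalg.norm(B[i]-B[i-1]).round(4) for i in range(4)])
K=px2w('wrist',[(321,137),(324,190)],.103,c)[:,:2]; d=K[0]-K[1]; print(K.mean(0),np.degrees(np.arctan2(d[1],d[0])),np.linalg.norm(d))
print(px2w('wrist',[(326,193)],.06,c))
"
```

```text
[ 0.55345282 -0.21164564] 4.945319483339815 [np.float64(0.1271), np.float64(0.1268), np.float64(0.122), np.float64(0.1278)]
[ 0.55198042 -0.21133525] 1.089219827631625 0.04117921918463367
[[ 0.52159721 -0.2135254   0.06      ]]
```

```bash
python3 -m jog '[0,2,-40,0,60, 20,2,-51,0,60, 60,2,-51,0,60, 90,2,-51,0,60, 110,2,-51,0,60]' 
python3 -m jog '[10,0,0,0,60, 20,0,0,0,60, 21,0,0,0,60, 21,0,0,0,60, 21,0,0,0,50]' 
python3 -m jog '[0,0,0,0,30, 0,0,0,0,10, 0,0,0,0,5, 0,0,0,0,5, 0,0,0,0,5]'
python3 -m jog '[0,0,0,0,5, 0,0,0,0,5, 0,0,0,0,5, 0,0,0,0,5, 0,0,0,0,5]'
python3 -c "
from h import *
go(.552,-.212,.074,-161)
cv2.imwrite('pics/w5.png',optics.camera('wrist')[:,:,::-1])"
```

```text
time_s: 7.7
eef_pos: [0.5508, -0.2119, 0.0934]
eef_rot: [0.014, -0.706, 0.013, 0.708]
wrist_force: [0.1, 0.9, 0.3]
opening: 0.604
time_s: 8.2
eef_pos: [0.5525, -0.2155, 0.0764]
eef_rot: [-0.014, 0.708, -0.015, -0.706]
wrist_force: [0.4, 0.3, 0.4]
opening: 0.502
time_s: 8.7
eef_pos: [0.5526, -0.2136, 0.0762]
eef_rot: [-0.016, 0.708, -0.014, -0.706]
wrist_force: [0.9, 7.1, 7.3]
opening: 0.137
time_s: 9.2
eef_pos: [0.5526, -0.2136, 0.0763]
eef_rot: [-0.016, 0.708, -0.014, -0.706]
wrist_force: [1.3, 6.4, 5.6]
opening: 0.134
t 9.2 pos [ 0.5526 -0.2136  0.0763] jaw -92.4 q6 1.04 F [1.3 6.4 5.6] op 0.13 -> rows [ 2.3 -1.6  0.7] 68.6
```

View pics/w5.png

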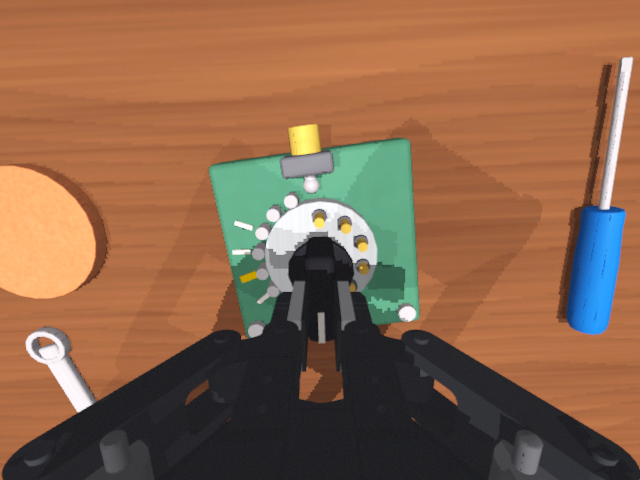

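The bar is gripped, centred at (320,300), with the turret still in its parked range. The tool carries about 6 N sideways, so I'll shift 2 mm to relieve it while turning in stages.

```bash
python3 -m jog '[0,-1,0,0,0, 0,-2,0,3,0, 0,-2,0,6,0, 0,-2,0,9,0, 0,-2,0,12,0]' 
python3 -m jog '[0,0,0,4,0, 0,0,0,8,0, 0,0,0,12,0, 0,0,0,16,0, 0,0,0,20,0]'
python3 -c "
from h import *
go(.552,-.212,.074,-161);print(status.get_obs()['torque'])"
```

```text
time_s: 9.75
eef_pos: [0.5527, -0.2134, 0.0763]
eef_rot: [-0.089, 0.702, -0.09, -0.701]
wrist_force: [0.8, 1.9, 4.4]
opening: 0.132
time_s: 10.25
eef_pos: [0.5527, -0.2133, 0.0763]
eef_rot: [-0.21, 0.676, -0.21, -0.674]
wrist_force: [0.5, 3.1, 4.9]
opening: 0.137
t 10.25 pos [ 0.5527 -0.2133  0.0763] jaw -124.6 q6 1.6 F [0.5 3.1 4.9] op 0.14 -> rows [ 2.3 -0.6  1.3] 36.4
[ 0.50845774 -0.20386949  0.38802838]
```

The turret has passed the first tooth, nominally at 0.69 rad. Continuing.

```bash
python3 -m jog '[0,0,0,4,0, 0,0,0,8,0, 0,0,0,12,0, 0,0,0,16,0, 0,0,0,20,0]'
python3 -m jog '[0,0,0,2,0, 0,0,0,4,0, 0,0,0,6,0, 0,0,0,6,0, 0,0,0,6,0]'
python3 -c "
from h import *
go(.552,-.212,.074,-161);print(status.get_obs()['torque'])
cv2.imwrite('pics/w6.png',optics.camera('wrist')[:,:,::-1])"
```

```text
time_s: 10.75
eef_pos: [0.5528, -0.2132, 0.0763]
eef_rot: [-0.324, 0.629, -0.324, -0.628]
wrist_force: [1.1, 3.0, 5.6]
opening: 0.135
time_s: 11.25
eef_pos: [0.5528, -0.2132, 0.0762]
eef_rot: [-0.356, 0.612, -0.355, -0.61]
wrist_force: [1.7, 3.4, 6.1]
opening: 0.134
t 11.25 pos [ 0.5528 -0.2132  0.0762] jaw -150.4 q6 2.06 F [1.7 3.4 6.1] op 0.13 -> rows [2.2 0.1 1.4] 10.6
[ 0.5509462  -0.33057465 -0.03854758]
```

View pics/w6.png

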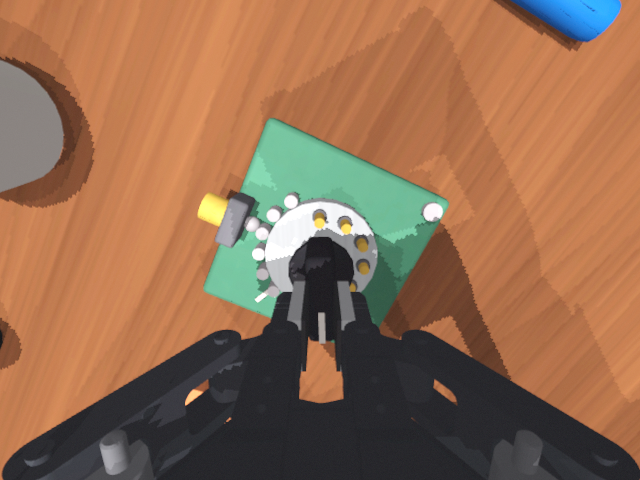

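The disc's pins sit in the same place relative to the fingers as before, so nothing slipped. The turret is nominally at 1.14 rad, on the third crest. I'm making the last 10.6° turn, then checking.

```bash
python3 -m jog '[0,0,0,3,0, 0,0,0,6,0, 0,0,0,9,0, 0,0,0,10.6,0, 0,0,0,10.6,0]'
python3 -m jog '[0,0,0,0,0, 0,0,0,0,0, 0,0,0,0,0, 0,0,0,0,0, 0,0,0,0,0]'
python3 -c "
from h import *
go(.552,-.212,.074,-161);print(status.get_obs()['torque']); lever()
w=optics.camera('wrist')[:,:,::-1]; t=optics.camera('top')[:,:,::-1]
o=np.zeros((600,800,3),np.uint8); o[:360,:400]=w[80:440,120:520]
o[:380,400:]=cv2.resize(t[210:286,365:445],(400,380)); o[360:,:240]=cv2.resize(t[205:285,210:290],(240,240))
cv2.imwrite('pics/w7.png',o)"
```

```text
time_s: 11.8
eef_pos: [0.5529, -0.2132, 0.0762]
eef_rot: [-0.411, 0.576, -0.41, -0.575]
wrist_force: [2.0, 2.9, 6.3]
opening: 0.135
time_s: 12.3
eef_pos: [0.5529, -0.2132, 0.0762]
eef_rot: [-0.411, 0.577, -0.41, -0.575]
wrist_force: [1.8, 2.7, 5.4]
opening: 0.132
t 12.3 pos [ 0.5529 -0.2132  0.0762] jaw -161.0 q6 2.24 F [1.8 2.7 5.4] op 0.13 -> rows [2.2 0.5 1.4] 0.0
[ 0.57284957 -0.35047863 -0.16577082]
top px [315. 154.] n 130 ends [0.7766 0.0177] [ 0.7791 -0.0117] dir 95.0
top px [586. 236.] n 742 ends [ 0.5742 -0.5821] [ 0.5766 -0.6766] dir 91.5
top px [260. 260.] n 172 ends [0.581  0.1644] [0.493  0.1142] dir 29.69999999999999
top px [234. 337.] n 96 ends [0.3916 0.1778] [0.3261 0.2077] dir 155.5
```

View pics/w7.png

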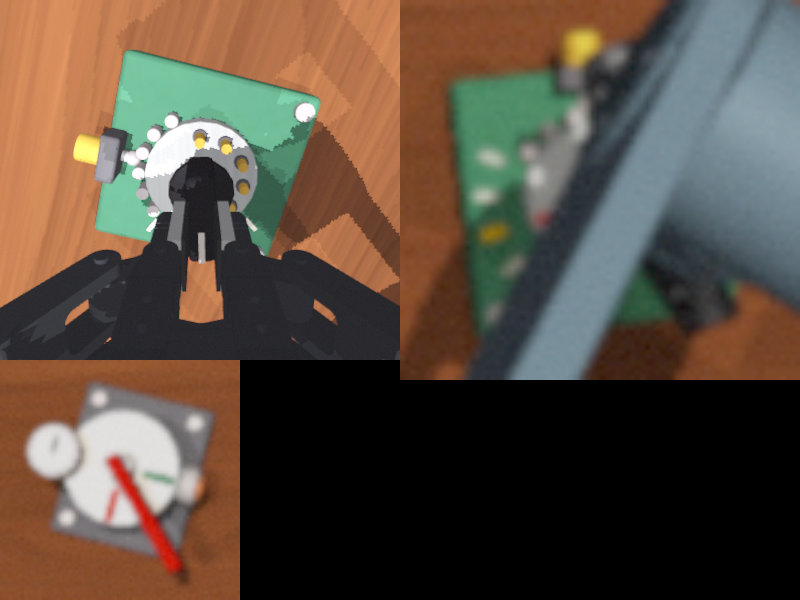

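The wrist part shows the plunger tip at (130,158) between the third white tooth at (142,153) and the fourth at (138,173). The lever is still on the half mark. In the top part the red line tip shows at (543,218), near the yellow mark at (493,233). I'll compute the angle as a cross-check on the -0.17 N m left.

```bash
python3 -c "
from h import *
t=lambda u,v:[365+(u-400)/5,210+v/5]
C=np.array([.5525,-.2125])
def ang(p,z): d=px2w('top',[p],z)[0,:2]-C; return np.degrees(np.arctan2(d[1],d[0])).round(1),np.linalg.norm(d).round(4)
print('red',[ang(t(543,218),z) for z in (.05,.06)]); 
for m in [(491,157),(485,195),(493,233),(512,266),(542,291)]: print(m,ang(t(*m),.028))
"
```

```text
red [(np.float64(114.4), np.float64(0.0307)), (np.float64(113.5), np.float64(0.0322))]
(491, 157) (np.float64(69.8), np.float64(0.0531))
(485, 195) (np.float64(90.6), np.float64(0.0532))
(493, 233) (np.float64(111.4), np.float64(0.0533))
(512, 266) (np.float64(131.6), np.float64(0.0542))
(542, 291) (np.float64(151.9), np.float64(0.055))
```

The yellow mark is at 111.4° and the red line at about 114°. That puts the turret roughly 2.5° short, which agrees with the sign of the torque. I'm turning 2° more.

```bash
python3 -m jog '[0,0,0,1,0, 0,0,0,2,0, 0,0,0,2,0, 0,0,0,2,0, 0,0,0,2,0]' >/dev/null
python3 -m jog '[0,0,0,0,0, 0,0,0,0,0, 0,0,0,0,0, 0,0,0,0,0, 0,0,0,0,0]'
python3 -c "
from h import *
go(.552,-.212,.074,-161);print(status.get_obs()['torque'],abs(status.get_obs()['dq']).max())"
```

```text
time_s: 13.5
eef_pos: [0.5529, -0.2132, 0.0762]
eef_rot: [-0.421, 0.569, -0.42, -0.568]
wrist_force: [1.6, 3.5, 5.6]
opening: 0.134
t 13.5 pos [ 0.5529 -0.2132  0.0762] jaw -163.0 q6 2.28 F [1.6 3.5 5.6] op 0.13 -> rows [2.2 0.6 1.4] -2.0
[ 0.56167619 -0.43233244  0.05420089] 0.0014764346502118882
```

The detent torque has dropped to 0.05 N m, so the knob is resting in the stop, still gripped. Handing in.

```bash
python3 -c "
from bench import hand_in; print(hand_in())"
```

```text
the job is handed in; nothing more can be done
None
```

I swung the large unit's lever to half open and let go of it. Then I turned the knob clockwise over three teeth and handed the job in with the knob still gripped in its third stop, at about 13.5 s on the robot's clock.

**Valve:** before release the wrist camera put the lever 45.5° from the red shut mark, and 44.5° after. A last top view, taken with the arm at the knob, put it at about 44°.

**Turret:** the first check showed it about 2.5° short of the yellow mark, with -0.17 N m still on the tool, so I turned it 2° more. The torque then fell to +0.05 N m and the plunger had been seen between the third and fourth teeth. I took no picture after that final turn.

- **Clicks:** I did not feel them one by one. I judged them from the turn angle, a torque reading at each stage and the disc's pins, which showed no slip in the grip.
- **Angle readings:** by tool angle the turret ended at about 1.36 rad, and by the top camera at about 1.32 rad. Both are within 0.1 rad of the 1.325 rad stop.
- **Grip force:** I could not read it directly. The gripper was set to half its maximum force, and its opening held steady on the bar at 0.13.
- **Bystanders:** I steered clear of them and saw no unexpected contact forces, but I did not measure their positions afterwards.

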